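Load a goods bin into the lane, just to the click of its roller switch

ROBOT

A 6-joint arm with a two-finger parallel gripper is mounted at the origin on the work surface. World frame = base frame: x ahead of the robot, y to its left, z up, the work surface at z = 0. Lengths are in mm, angles in rad, forces in N, time in s.
With the tool pointing down it reaches from about 300 to 775 mm from the base axis. Payload 14.6 kg.
Tool frame: the origin (TCP) lies between the finger pads; the fingertips stand 19 mm ahead of it and the grasp point (between the pads) is the TCP (manip.tcp_to_tips is the distance from the TCP to the fingertips, in mm); x points along the fingers, z is the direction in which the jaws open and shut, and the axes are right-handed (so a half turn about x gives the same grasp; the last joint's range is limited). The gripper opens to 94 mm and grips with 3 to 60 N. Pads are 16 mm wide; open, the fingers measure 119 mm over their backs; the gripper's body (75 mm by 177 mm) begins 78 mm behind the grasp point.
Start: joints at [1.276, 0.3, 1.521, -0, 1.321, -0.067], TCP at [124.207, 535.782, 224.446] pointing down, gripper open.
Joint ranges: [-3.03, 3.03], [-0.79, 2.21], [0.23, 2.52], [-1.04, 4.18], [0, 3.07], [-2.55, 2.55]. Speed limits (rad/s): [2.22, 2.22, 2.57, 3.14, 3.14, 3.14].

INTERFACE

Orientations are given as [roll, pitch, yaw] about the fixed x, y, z axes, in that order (R = Rz(yaw) Ry(pitch) Rx(roll)).
In Python, from cell import manip gives the robot as it stands.
- The arm moves only by the tool jog_arm, never from a script. Its argument "moves" is a list that holds one entry, the list of rows, each a list of 6 numbers: the shift along the world's x, y, z in mm, then the turn, a rotation vector about the world's x, y, z in degrees. In form: [[[dx, dy, dz, wx, wy, wz], ...]]. A call has 1 to 5 rows; each row shifts and turns the pose as measured when the row begins; what a row does not reach is not made up. A row lasts 1/10 s, in which the tool goes at most 50 mm and 8.59 degrees, less where a joint would pass 70% of its speed; a pose out of reach is approached as far as the arm can. A call is refused whole if a number of a shift passes 50 or a number of a turn 8.59, either way. A call with a gripper value outside its range is refused whole. "gripper" is the opening, from -1 (shut) to 1 (fully open), set as the call begins (left out, the last holds). The fingers move at their own pace and stop on an object; "squeeze" is the grip in N (left out, the last holds). Time passes only in rows, so rows that do not move let the fingers close. It gives the time, the measured TCP pose, the force and the opening at its end, in the units of the state.
- manip.read_state(): the state, without advancing time (a new reading comes with each control period).
- manip.camera(name): name is "scene" or "top"; returns (picture, depth): 384x512x3 uint8, blue, green, red; 384x512 float32, mm along the optical axis (not along the pixel's ray), 0 where there is no reading.
- manip.camera_params(name): a dict with "fx", "fy", "cx", "cy" (pixels), "dist" ([k1, k2, p1, p2, k3] as OpenCV has them; the pictures are not rectified), "rvec" (rotation vector, rad) and "tvec" (3), from world to camera coordinates, as OpenCV has them. Camera axes: x right, y down, z forward; pixel columns grow to the right and rows downward; lengths in mm; the calibration is good to about 2 mm. A picture is of the moment at which its call begins. camera_params takes no time and is no camera call.
- manip.sign_off(): hands the job in, once; it reports no verdict.
The state is a dict: "clock": time; "joints": joint angles; "qd": joint speeds; "effort": joint torques, N m; "eef_pos": TCP position; "eef_rot": TCP orientation; "wrist_force": force on the tool from outside, world axes, zero at the start; "moment": the same for the moment, N m; "finger_gap": finger opening in mm.
Only numpy, scipy, OpenCV 4.12 (cv2) and the standard library are available. Lean on these libraries where they do the work, as an engineer would, in place of code of your own. Each camera call takes 0.05 s, during which the arm holds its last target. There are 200 camera calls.

TASK

On the sorting bench, pull the lane's stop bolt fully out of the way, then slide the loaded blue bin along the lane until its leading wall presses the roller lever of the limit switch just past its click, without overtravelling the switch. Leave the bin there, holding the switch clicked, and push the bolt fully in again behind it. Do not lift the bin or topple the goods in it, and leave the tape roll and the scanner alone.

Things in the scene. Friction and masses are not known exactly. Their poses are not given: they have to be found in the camera images.
- station: Fixed lane, sizes in mm: aluminium bed 210 wide (x) by 560 long (y -300 to +260), top 12 above the bench, two steel rails 16 high on it, inner faces at x = +-79, all along. Origin: at bench level on the centre line, under the bolt's bar. The bin travels to +y (the robot's left); +x is the side away from the robot, with bolt and switch. Place varies; turned up to 0.25 rad.
- bin: Open blue bin in the lane before the bolt, 150 (x) by 200 (y, along the lane) by 85 mm high, walls 8 thick, about 0.5 kg plus 0.35 kg of goods in its +y half; the rear half is empty. Origin: centre of its underside. 4 mm play to each rail; slides with 3 to 8 N of friction and stays where left, even against the switch. Push its rear (-y) wall or pinch that wall from above.
- jar: Jar with a lid, 54 across and 100 high, standing loose in the bin's leading half. Origin: centre of its underside. Must stay standing.
- carton: Small carton 45 by 60 by 100 high, standing loose in the bin's leading half. Origin: centre of its underside. Must stay standing.
- switch_lever (a joint): Angle (rad) of the sprung roller lever: 0 at rest, growing as the bin pushes the roller to +y. Clicks at 0.24 (arm square to the lane) and stays clicked above; beyond 0.44 it is overtravelled. 50 mm arm, vertical pivot at x +104, y +228 mm of the station, about 0.5 N at the roller.
- roller (a point): Centre of the top of the lever's black roller: 16 mm across, 11 high, its top 58 mm above the bench, reaching into the lane from +x. The bin's leading wall first touches it with the bin's origin at about y = +108 mm of the station, clicks it at about +120 and overtravels it at about +130.
- bolt (a joint): Slide of the stop bolt (m): 0 fully in (bar blocks the lane), 0.05 fully out (bar clear of the lane); starts in or nearly in. Moves along the station's x, out towards +x, with about 1.5 N of friction; stays where left. The steel bar is 18 mm wide (y -9 to +9) and, when in, reaches into the lane to x = +48 mm.
- bolt_knob (a point): Centre of the top face of the bolt's upright black knob, 100 above the bench. Knob: 20 in diameter over its top 24 mm, 16 below that, standing up from the bar, whose top is 44 above the bench. It can be gripped from above or pushed. When in, it stands at x = +118 in the station's frame, y = 0.
- tape: Roll of tape lying flat on the bench, 96 across, 48 high. Bystander. Origin: centre of its underside.
- scanner: Hand scanner lying on the bench, head 100 by 65 by 32 with a grip of 95 mm. Bystander. Origin: under its head's centre.
Not all that is in view belongs to the job. Of the things shaped like the bin, the blue one is meant.

How it is judged (in metres and radians):
On the way, in this order (a step that is already met when the one before it is completed fails the run):
1. the stop bolt is pulled out (value of joint bolt above 0.04 m), for 0.1 s.
2. the bin, standing in the lane, holds the switch clicked and not overtravelled, the bolt still out (value of joint switch_lever between 0.24 and 0.44 rad and y of bin in the frame of station above 0.114 m and z of bin in the frame of station below 0.017 m and linear speed of bin below 0.02 m/s and value of joint bolt above 0.03 m), for 0.3 s.
At the end, for the whole second after the job is handed in: The bin stands still on the lane's bed with its leading wall holding the roller lever between 0.24 and 0.44 rad (bin's origin beyond y = 114 mm in the station's frame), the bolt is in to within 8 mm, and jar and carton stand upright in the bin (value of joint switch_lever between 0.24 and 0.44 rad and y of bin in the frame of station above 0.114 m and z of bin in the frame of station below 0.017 m and linear speed of bin below 0.02 m/s and value of joint bolt below 0.008 m and angle between each of jar, carton's own z axis and vertical below 0.2 rad and horizontal distance between each of jar, carton and bin below 0.11 m); the robot touches nothing.
It fails at once if the switch is overtravelled (lever beyond 0.44 rad) (value of joint switch_lever above 0.44 rad).
It fails at once if the bin is lifted more than 30 mm off the lane (z of bin in the frame of station above 0.042 m).
It fails at once if the jar or the carton topples (angle between any of jar, carton's own z axis and vertical above 0.5 rad).
It fails at once if the tape roll or the scanner is shifted more than 30 mm (distance of any of tape, scanner from where it was at the start of the episode above 0.03 m).
It also fails if it takes over 61 s, if anything falls off the work surface, if the arm or the gripper's body presses on something with over 40 N, if the wrist force passes 120 N, or if a joint passes its speed limit or range.

## Working session

There is one attempt and no reset: what is moved stays moved. The work goes in short steps, Python scripts to look and compute and a tool call to move; the robot and the scene stay as the last step left them, time stands still between calls to the robot, and variables do not carry over. Pictures are saved under pics/ and viewed, about 8 in all and at most 12, crops included, and the job is handed in when it is done.

Besides the shell and the picture viewer there is one more tool, called after "Request:" by a JSON object that holds its "method" and its "body", one argument or row to a line. jog_arm: Moves the arm, as the interface text tells. Its arguments: {"type":"object","properties":{"moves":{"type":"array","items":{"type":"array","items":{"type":"array","items":{"type":"number"}}}},"gripper":{"type":"number"},"squeeze":{"type":"number"}},"required":["moves"]}

```bash
mkdir -p pics
cat > h.py <<'E'
import numpy as np, cv2
from cell import manip
def grab(name):
    im,d=manip.camera(name); return im.copy(),d.copy(),manip.camera_params(name)
def world(P,d,uv):
    uv=np.array(uv,float).reshape(-1,1,2)
    K=np.array([[P['fx'],0,P['cx']],[0,P['fy'],P['cy']],[0,0,1]])
    n=cv2.undistortPoints(uv,K,np.array(P['dist'],float)).reshape(-1,2)
    R=cv2.Rodrigues(np.array(P['rvec'],float))[0]; t=np.array(P['tvec'],float).ravel()
    z=np.array([d[int(round(v)),int(round(u))] for u,v in uv.reshape(-1,2)])
    return (np.c_[n*z[:,None],z]-t)@R
def ray(P,uv,h):
    "points on the pixel rays at world height h"
    uv=np.array(uv,float).reshape(-1,1,2)
    K=np.array([[P['fx'],0,P['cx']],[0,P['fy'],P['cy']],[0,0,1]])
    n=cv2.undistortPoints(uv,K,np.array(P['dist'],float)).reshape(-1,2)
    R=cv2.Rodrigues(np.array(P['rvec'],float))[0]; t=np.array(P['tvec'],float).ravel()
    c=-R.T@t; D=np.c_[n,np.ones(len(n))]@R
    return c+D*((h-c[2])/D[:,2])[:,None]
E
python3 - <<'E'
from h import *
for n in ("scene","top"):
    im,d,P=grab(n); cv2.imwrite(f"pics/{n}0.png",im); np.savez(f"{n}0.npz",im=im,d=d)
    R=cv2.Rodrigues(np.array(P['rvec'],float))[0]; print(n,P['fx'],-R.T@np.array(P['tvec']).ravel())
print(manip.read_state())
E
```

```text
scene 420.659093027348 [1061.66639792  772.84146131 1001.68493113]
top 454.5529538327163 [ 238.71806937  -19.40420575 1504.97666456]
{'clock': 0.1, 'joints': array([ 1.27639474e+00,  3.00416869e-01,  1.52151759e+00, -2.58792554e-05,
        1.32068945e+00, -6.65978373e-02]), 'qd': array([ 0.00106466, -0.00052182, -0.00071344, -0.00037127,  0.0019759 ,
        0.00202939]), 'effort': array([ 1.18438802e-03, -5.32654703e+01, -3.53285944e+01,  7.09829642e-02,
        2.34662258e-02, -7.00404053e-05]), 'eef_pos': array([124.15694406, 535.58391079, 223.94292078]), 'eef_rot': array([ 3.09929764,  1.56976476, -1.84088867]), 'wrist_force': array([ 0.02112154, -0.09235714,  0.6199666 ]), 'moment': array([ 0.035794  , -0.00518165,  0.02255207]), 'finger_gap': 94.25142914114164}
```

View pics/scene0.png

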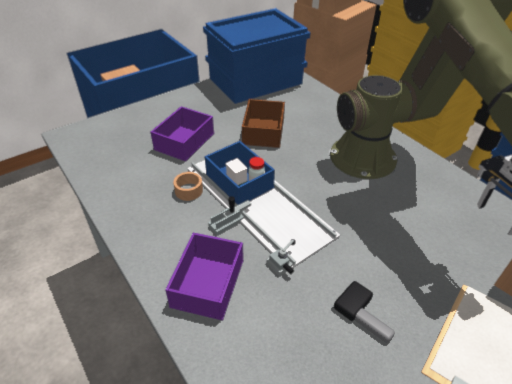

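View pics/top0.png

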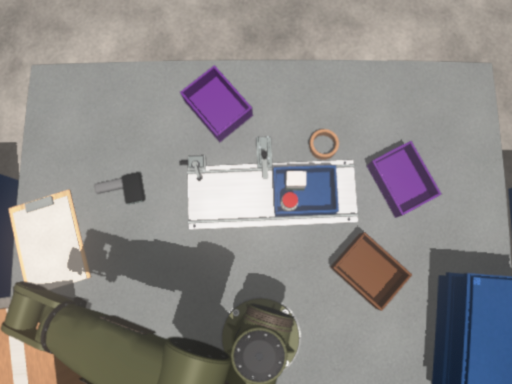

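The scene view shows the lane with the blue bin, jar (red lid) and carton, bolt and switch. In the top view the lane spans (188–357, 160–230), the bin (273–338, 165–216), the knob ~(265,155) and the lever ~(199,175). I'll enlarge the top view to measure.

Run:
```python
from h import *
z=np.load("top0.npz"); c=z['im'][120:240,170:370]
cv2.imwrite("pics/topz.png",cv2.resize(c,None,fx=4,fy=4,interpolation=cv2.INTER_CUBIC))
P=manip.camera_params("top"); d=z['d']
# bed: bright pixels; depth-based fit
v,u=np.mgrid[120:240,170:370]; W=world(P,d,np.c_[u.ravel(),v.ravel()])
hsv=cv2.cvtColor(z['im'],cv2.COLOR_BGR2HSV)[120:240,170:370].reshape(-1,3)
bl=(hsv[:,0]>100)&(hsv[:,0]<125)&(hsv[:,1]>120)&(W[:,2]>85)&(W[:,2]<110)
print("bin rim",bl.sum(),cv2.minAreaRect(W[bl,:2].astype(np.float32)))
bed=(W[:,2]>6)&(W[:,2]<40)&(hsv[:,1]<40)&(hsv[:,2]>150)
print("lane",bed.sum(),cv2.minAreaRect(W[bed,:2].astype(np.float32)))
kn=(W[:,2]>85)&(np.abs(u.ravel()-265)<12)&(np.abs(v.ravel()-153)<14)
print("knob",kn.sum(),W[kn].mean(0) if kn.any() else 0)
```

```text
bin rim 4 ((395.03607177734375, -201.94488525390625), (25.162172317504883, 0.44586411118507385), 89.97859191894531)
lane 7360 ((516.15234375, -32.2218017578125), (681.5277099609375, 406.8192443847656), 89.94866180419922)
knob 36 [580.35819545 -15.69803652  98.02463177]
```

View pics/topz.png

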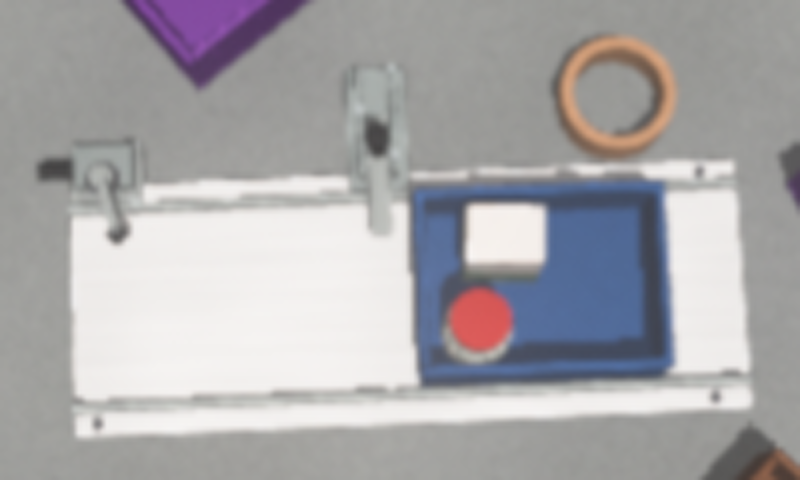

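Run:
```python
from h import *
P=manip.camera_params("top")
px=lambda L:[(170+(a+.5)/4-.5,120+(b+.5)/4-.5) for a,b in L]
b=ray(P,px([(71,190),(76,437),(752,408),(735,160)]),12); print(b.round(1)); 
c=b[[1,2]]; dv=b[1]-b[2]; print("bed right... long",np.hypot(*dv[:2]),"yaw",np.arctan2(dv[1],dv[0])-np.pi/2)
dv=b[2]-b[3]; print("width",np.hypot(*dv[:2]))
r=ray(P,px([(413,186),(663,181),(672,368),(421,378)]),97); print(r.round(1),r.mean(0))
for i,j in ((1,0),(2,3)): dv=r[j]-r[i]; print(np.hypot(*dv[:2]),np.arctan2(dv[1],dv[0])-np.pi/2)
print("wid",np.hypot(*(r[0]-r[3])[:2]))
print("knob",ray(P,px([(377,126)]),100),"roller",ray(P,px([(118,236)]),58), "bartip",ray(P,px([(380,233)]),44))
z=np.load("top0.npz");print(world(P,z['d'],px([(377,126),(480,320),(505,235)])))
Q=manip.camera_params("scene");z=np.load("scene0.npz");d=z['d']
v,u=np.mgrid[190:215,220:245];W=world(Q,d,np.c_[u.ravel(),v.ravel()]);m=z['im'][190:215,220:245].max(2).ravel()<70
k=m&(W[:,2]>75);print("scene knob",k.sum(),W[k].mean(0),W[k].max(0),W[k].min(0))
v,u=np.mgrid[235:280,270:300];W=world(Q,d,np.c_[u.ravel(),v.ravel()]);m=z['im'][235:280,270:300].max(2).ravel()<70
k=m&(W[:,2]>44)&(W[:,2]<65);print("roller",W[k].round(0))
```

```text
[[ 553.7  243.6   12. ]
 [ 346.   234.    12. ]
 [ 368.6 -323.2   12. ]
 [ 578.1 -316.5   12. ]]
bed right... long 557.6841782813291 yaw 0.04060175917628506
width 209.6075885237814
[[ 538.1  -43.    97. ]
 [ 541.8 -241.4   97. ]
 [ 392.8 -244.2   97. ]
 [ 385.7  -48.4   97. ]] [ 464.60011951 -144.25238959   97.        ]
198.43471727961784 0.018466683980153498
195.87336889223545 0.03640144379287924
wid 152.52206703693847
knob [[586.28581683 -14.61312825 100.        ]] roller [[505.69256152 195.96290677  58.        ]] bartip [[510.20242486 -16.71052567  44.        ]]
[[ 585.92249104  -14.61813655  101.46867557]
 [ 427.20890922  -93.27755136  125.08215568]
 [ 493.47289007 -113.39261529  124.30208471]]
scene knob 54 [603.57782048  22.90123533 125.88201631] [1061.66639792  772.84146131 1001.68493113] [576.50187223 -21.09682867  75.43854341]
roller [[515. 209.  59.]
 [515. 209.  55.]
 [572. 217.  44.]
 [571. 220.  47.]
 [568. 221.  47.]
 [572. 222.  46.]
 [569. 223.  44.]
 [568. 225.  46.]]
```

Run:
```python
from h import *
from scipy.spatial.transform import Rotation as R
s=manip.read_state(); M=R.from_euler('xyz',s['eef_rot']).as_matrix(); print(M.round(4))
# turn so tool z aligns to +-station y, tool x down
for yaw in (0.038,):
    ey=np.array([-np.sin(yaw),np.cos(yaw),0])
    for sg in (1,-1):
        z=sg*ey; x=np.array([0,0,-1.]); T=np.c_[x,np.cross(z,x),z]
        print(sg,np.degrees((R.from_matrix(T)*R.from_matrix(M).inv()).as_rotvec()).round(2))
```

```text
[[-3.000e-04 -9.742e-01  2.258e-01]
 [-1.000e-03  2.258e-01  9.742e-01]
 [-1.000e+00  0.000e+00 -1.000e-03]]
1 [ 6.000e-02 -1.000e-02  1.523e+01]
-1 [-1.0000e-02 -8.0000e-02 -1.6477e+02]
```

Request:
{"method": "jog_arm", "body": {
  "moves": [
    [[30,-36,0,0,0,1],[30,-36,0,0,0,1],[30,-36,0,0,0,1],[30,-36,0,0,0,1],[30,-36,0,0,0,1]]
  ],
  "gripper": 0.2
}}

```text
clock: 0.6
eef_pos: [274.5, 351.2, 221.6]
eef_rot: [2.802, 1.566, -2.04]
wrist_force: [1.3, 0.1, 0.3]
finger_gap: 58.5
```

Request:
{"method": "jog_arm", "body": {
  "moves": [
    [[30,-36,0,0,0,1],[30,-36,0,0,0,1],[30,-36,0,0,0,1],[30,-36,0,0,0,1],[30,-36,0,0,0,1]]
  ]
}}

```text
clock: 1.1
eef_pos: [428.3, 162.2, 221.4]
eef_rot: [2.793, 1.566, -1.958]
wrist_force: [0.8, 1.1, -0.0]
finger_gap: 56.6
```

Request:
{"method": "jog_arm", "body": {
  "moves": [
    [[30,-36,0,0,0,1],[30,-36,0,0,0,1],[30,-36,0,0,0,1],[30,-36,0,0,0,1],[0,0,0,0,0,0]]
  ]
}}

```text
clock: 1.6
eef_pos: [553.5, 6.7, 219.8]
eef_rot: [2.48, 1.565, -2.201]
wrist_force: [0.1, 1.2, -0.6]
finger_gap: 56.4
```

Request:
{"method": "jog_arm", "body": {
  "moves": [
    [[27,-22,0,0,0,0.4],[0,0,-40,0,0,0],[0,0,0,0,0,0]]
  ]
}}

```text
clock: 1.9
eef_pos: [581.2, -16.6, 178.1]
eef_rot: [2.251, 1.565, -2.425]
wrist_force: [-0.3, 0.3, -0.0]
finger_gap: 56.1
```

Run:
```python
from h import *
from scipy.spatial.transform import Rotation as R
s=manip.read_state(); M=R.from_euler('xyz',s['eef_rot']).as_matrix(); print(s['clock'],s['eef_pos'])
yaw=.038;z=np.array([-np.sin(yaw),np.cos(yaw),0]); x=np.array([0,0,-1.]); T=np.c_[x,np.cross(z,x),z]
print(np.degrees((R.from_matrix(T)*R.from_matrix(M).inv()).as_rotvec()).round(2))
im,d,P=grab("scene"); cv2.imwrite("pics/s1.png",cv2.resize(im[140:300,160:380],None,fx=3.5,fy=3.5,interpolation=cv2.INTER_CUBIC))
```

```text
1.9 [581.2131435  -16.63357309 178.07324982]
[ 0.23 -0.26  0.11]
```

View pics/s1.png

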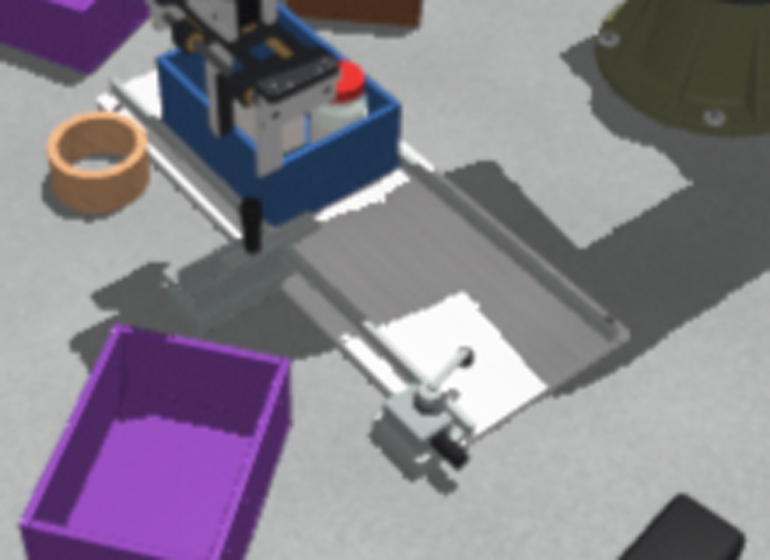

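The view shows the open fingers straight above the black knob (250,225 in the crop), clear of bin and tape. Now descending and gripping.

Request:
{"method": "jog_arm", "body": {
  "moves": [
    [[0,0,-40,0.2,-0.2,0.1],[0,0.5,-35,0,0,0],[0,0.5,-14,0,0,0],[0,0,0,0,0,0]]
  ]
}}

```text
clock: 2.35
eef_pos: [584.8, -13.6, 99.2]
eef_rot: [-1.733, 1.556, -0.122]
wrist_force: [0.2, -0.8, 0.3]
finger_gap: 56.3
```

Request:
{"method": "jog_arm", "body": {
  "moves": [
    [[0,0,0,0,0,0],[0,0,0,0,0,0],[0,0,0,0,0,0],[0,0,0,0,0,0],[0,0,0,0,0,0]]
  ],
  "gripper": -1,
  "squeeze": 15
}}

```text
clock: 2.85
eef_pos: [587.4, -13.1, 106.6]
eef_rot: [-1.711, 1.548, -0.099]
wrist_force: [-0.6, 8.0, -1.9]
finger_gap: 19.6
```

```bash
cat >> h.py <<'E'
from scipy.spatial.transform import Rotation as R
def err(yaw=.038):
    s=manip.read_state(); M=R.from_euler('xyz',s['eef_rot']).as_matrix()
    z=np.array([-np.sin(yaw),np.cos(yaw),0]); x=np.array([0,0,-1.]); T=np.c_[x,np.cross(z,x),z]
    print(s['clock'],s['eef_pos'].round(1),s['wrist_force'].round(1),s['qd'].round(3),s['joints'].round(3),s['finger_gap'])
    print(np.degrees((R.from_matrix(T)*R.from_matrix(M).inv()).as_rotvec()).round(2))
E
python3 -c "
from h import *
err()"
```

```text
2.85 [587.4 -13.1 106.6] [-0.6  8.  -1.9] [ 0.007 -0.008 -0.001  0.02   0.006  0.002] [-0.084  0.489  1.548 -0.     1.082 -1.696] 19.584410855169217
[ 0.13  1.32 -0.18]
```

Request:
{"method": "jog_arm", "body": {
  "moves": [
    [[4,0,-4,0,0.5,0],[12,0.4,-4,0,0.4,0],[12,0.4,-3,0,0.4,0],[12,0.5,-2,0,0,0]]
  ]
}}

```text
clock: 3.25
eef_pos: [633.1, -10.9, 103.8]
eef_rot: [-1.713, 1.555, -0.101]
wrist_force: [-2.7, 0.5, 10.2]
finger_gap: 19.0
```

```bash
python3 -c "
from h import *
err()"
```

```text
3.25 [633.1 -10.9 103.8] [-2.7  0.5 10.2] [ 0.025  0.255 -0.411  0.     0.117  0.023] [-0.075  0.589  1.399 -0.     1.138 -1.687] 18.969139350312958
[ 0.09  0.91 -0.18]
```

Request:
{"method": "jog_arm", "body": {
  "moves": [
    [[4,0.2,-2,0,0,0],[0,0,-1,0,0,0]]
  ]
}}

```text
clock: 3.45
eef_pos: [639.6, -10.6, 103.6]
eef_rot: [-1.697, 1.55, -0.085]
wrist_force: [-1.8, 0.8, 2.7]
finger_gap: 19.0
```

Run:
```python
from h import *
err()
im,d,P=grab("top"); cv2.imwrite("pics/t2.png",cv2.resize(im[100:240,150:350],None,fx=4,fy=4,interpolation=cv2.INTER_CUBIC))
```

```text
3.45 [639.6 -10.6 103.6] [-1.8  0.8  2.7] [ 0.001  0.002 -0.009 -0.    -0.004 -0.001] [-0.074  0.6    1.381 -0.     1.14  -1.686] 18.967678064052784
[ 0.1   1.16 -0.19]
```

View pics/t2.png

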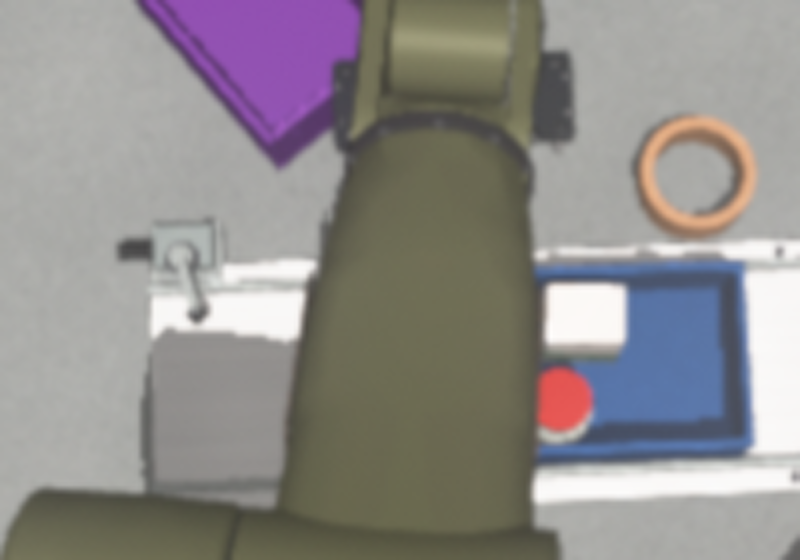

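The arm hides the bolt, while the bin is unmoved. I'll release, rise, head for the rear wall, then look.

Request:
{"method": "jog_arm", "body": {
  "moves": [
    [[0,0,-1,0,0,0],[0,0,-1,0,0,0],[0,0,30,0,0,0],[0,0,45,0,0.5,0],[-20,-40,20,0,0.5,0]]
  ],
  "gripper": 0.4
}}

```text
clock: 4.0
eef_pos: [617.6, -48.2, 194.0]
eef_rot: [1.66, 1.564, -3.007]
wrist_force: [0.4, -0.7, 0.4]
finger_gap: 54.9
```

Request:
{"method": "jog_arm", "body": {
  "moves": [
    [[-33,-36,0,0,0,0],[-33,-36,0,0,0,0],[-33,-36,0,0,0,0],[-33,-36,0,0,0,0],[-10,-20,0,0,0,0]]
  ]
}}

```text
clock: 4.5
eef_pos: [469.7, -217.3, 196.1]
eef_rot: [2.033, 1.566, -2.633]
wrist_force: [1.4, 0.5, 0.5]
finger_gap: 65.9
```

Run:
```python
from h import *
err()
im,d,P=grab("top"); cv2.imwrite("pics/t3.png",cv2.resize(im[90:240,170:370],None,fx=4,fy=4,interpolation=cv2.INTER_CUBIC))
im,d,P=grab("scene"); cv2.imwrite("pics/s3.png",cv2.resize(im[120:280,160:380],None,fx=3.5,fy=3.5,interpolation=cv2.INTER_CUBIC))
```

```text
4.5 [ 469.7 -217.3  196.1] [1.4 0.5 0.5] [-0.427 -0.021  0.022  0.004 -0.011 -0.422] [-0.502  0.255  1.647 -0.004  1.243 -2.118] 65.92801394460857
[ 0.13 -0.23 -0.47]
```

View pics/s3.png

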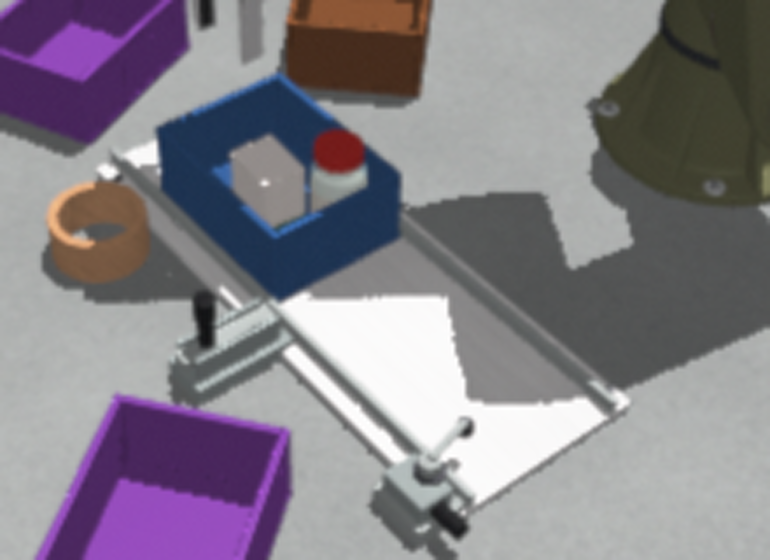

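Bolt bar is clear of the lane, with the knob at (204,297) in the crop, at the outer end of its guide; goods stand.

Run:
```python
from h import *
Q=manip.camera_params("scene")
px=lambda L:[(160+(a+.5)/3.5-.5,120+(b+.5)/3.5-.5) for a,b in L]
O=np.array([461.6,-20.6]); 
def st(w,yaw=.038):
    c,s=np.cos(yaw),np.sin(yaw); return (w[:,:2]-O)@np.array([[c,-s],[s,c]])
k=ray(Q,px([(204,296)]),100); print("knob",k,st(k))
r=ray(Q,px([(278,75),(157,128),(276,236),(400,180)]),97); print(r.round(1),st(r).round(1))
print("roller",st(ray(Q,px([(466,425)]),58)), "lane corners",st(ray(Q,px([(630,402),(472,512)]),12)))
```

```text
knob [[631.50329983  -9.81198057 100.        ]] [[170.19049049   4.32545973]]
[[ 402.2 -237.4   97. ]
 [ 546.4 -233.7   97. ]
 [ 537.2  -39.7   97. ]
 [ 399.1  -37.    97. ]] [[ -67.6 -214.4]
 [  76.7 -216.2]
 [  74.8  -22. ]
 [ -63.   -14.1]]
roller [[ 60.08242892 223.55683171]] lane corners [[-100.13311571  264.71966488]
 [  89.39299768  269.22691396]]
```

View pics/t3.png

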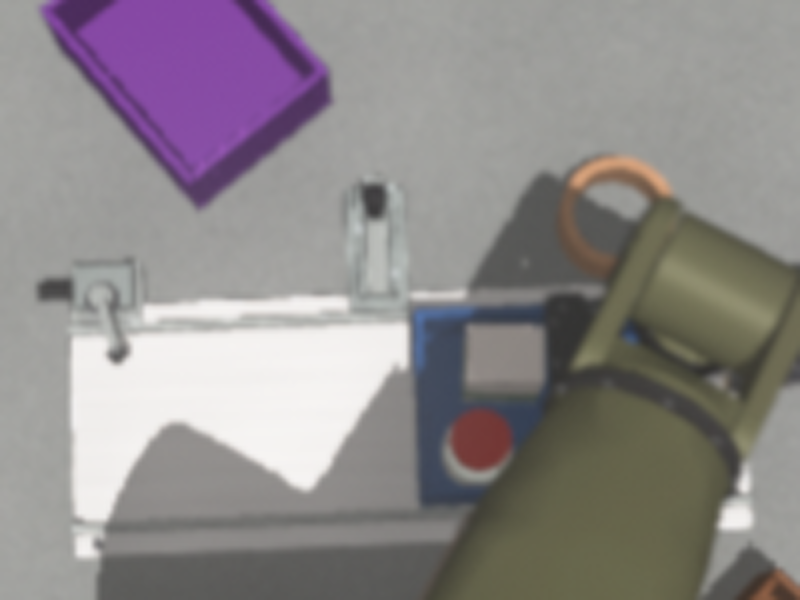

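Request:
{"method": "jog_arm", "body": {
  "moves": [
    [[-2,-14,-10,0,0,0],[0,0,-20,0,0,0],[0,0,0,0,0,-0.3]]
  ]
}}

```text
clock: 4.9
eef_pos: [469.3, -231.0, 165.3]
eef_rot: [2.067, 1.567, -2.607]
wrist_force: [0.1, 0.7, 1.8]
finger_gap: 65.8
```

```bash
python3 -c "
from h import *
err()"
```

```text
4.9 [ 469.3 -231.   165.3] [0.1 0.7 1.8] [-0.    -0.027 -0.056 -0.001  0.038  0.058] [-0.526  0.299  1.666 -0.004  1.179 -2.134] 65.81005081493021
[ 0.12 -0.2  -0.03]
```

Request:
{"method": "jog_arm", "body": {
  "moves": [
    [[-1,-9,-30,0,0,0],[0,0,-30,0,0,0],[0,0,-14,0,0,0],[0,0,-3,0,0,0]]
  ]
}}

```text
clock: 5.3
eef_pos: [471.0, -238.3, 88.8]
eef_rot: [2.854, 1.567, -1.818]
wrist_force: [-0.0, -0.4, 0.2]
finger_gap: 65.5
```

```bash
python3 -c "
from h import *
err()"
```

```text
5.3 [ 471.  -238.3   88.8] [-0.  -0.4  0.2] [ 0.012  0.036  0.005  0.002 -0.048  0.007] [-0.536  0.406  1.72  -0.004  1.015 -2.145] 65.4713588812582
[ 0.19 -0.05 -0.13]
```

Request:
{"method": "jog_arm", "body": {
  "moves": [
    [[0,0,-3,0,0,0],[0,0,-1,0,0,0],[0,0,-1,0,0,0],[0,0,-1,0,0,0],[0,0,-1,0,0,0]]
  ],
  "gripper": -1,
  "squeeze": 20
}}

```text
clock: 5.8
eef_pos: [473.1, -237.9, 84.9]
eef_rot: [-2.706, 1.565, -1.094]
wrist_force: [0.7, -0.3, -0.1]
finger_gap: 29.5
```

Request:
{"method": "jog_arm", "body": {
  "moves": [
    [[0,0,0,0,0,0],[0,0,0,0,0,0]]
  ]
}}

```text
clock: 6.0
eef_pos: [473.2, -238.0, 85.3]
eef_rot: [-2.655, 1.564, -1.043]
wrist_force: [0.4, 0.7, 0.0]
finger_gap: 13.4
```

```bash
python3 -c "
from h import *
err()"
```

```text
6.0 [ 473.2 -238.    85.3] [0.4 0.7 0. ] [-0.002  0.    -0.001 -0.    -0.    -0.001] [-0.534  0.412  1.72  -0.004  1.003 -2.144] 13.442247948613302
[ 0.33  0.19 -0.19]
```

Request:
{"method": "jog_arm", "body": {
  "moves": [
    [[0,0,0,0,0,0],[0,0,0,0,0,0],[0,0,0,0,0,0]]
  ]
}}

```text
clock: 6.3
eef_pos: [473.2, -238.2, 85.3]
eef_rot: [-2.603, 1.564, -0.991]
wrist_force: [1.2, -1.2, -0.4]
finger_gap: 8.1
```

Gap 8.1 mm, so the wall is pinched. Sliding slowly along the lane (direction −0.038, 1).

Request:
{"method": "jog_arm", "body": {
  "moves": [
    [[-0.1,3,0,0,0,0],[-0.2,6,0,0,0,0],[-0.4,9,0,0,0,0],[-0.4,10,0,0,0,0],[-0.4,10,0,0,0,0]]
  ]
}}

```text
clock: 6.8
eef_pos: [471.8, -200.0, 86.0]
eef_rot: [-2.63, 1.561, -1.02]
wrist_force: [1.0, -5.6, -0.0]
finger_gap: 8.1
```

Request:
{"method": "jog_arm", "body": {
  "moves": [
    [[-0.4,10,-0.3,0,0,0],[-0.4,10,-0.3,0,0,0],[-0.4,10,-0.3,0,0,0],[-0.4,10,-0.3,0,0,0],[-0.4,10,-0.3,0,0,0]]
  ]
}}

```text
clock: 7.3
eef_pos: [470.0, -145.8, 85.3]
eef_rot: [-2.583, 1.559, -0.972]
wrist_force: [-0.1, -6.7, 3.9]
finger_gap: 8.2
```

Request:
{"method": "jog_arm", "body": {
  "moves": [
    [[-0.4,10,-0.3,0,0,0],[-0.4,10,-0.3,0,0,0],[-0.4,10,-0.3,0,0,0],[-0.4,10,-0.3,0,0,0],[-0.4,10,-0.3,0,0,0]]
  ]
}}

```text
clock: 7.8
eef_pos: [468.5, -92.1, 85.2]
eef_rot: [-2.515, 1.555, -0.903]
wrist_force: [0.9, -6.3, 3.3]
finger_gap: 7.9
```

```bash
python3 -c "
from h import *
err()"
```

```text
7.8 [468.5 -92.1  85.2] [ 0.9 -6.3  3.3] [ 0.219 -0.05   0.07  -0.007 -0.024  0.217] [-0.266  0.308  1.869 -0.012  0.952 -1.871] 7.94100413537235
[ 0.72  0.56 -0.19]
```

Request:
{"method": "jog_arm", "body": {
  "moves": [
    [[-0.4,10,0,0.1,0.1,0],[-0.4,10,0,0.1,0.1,0],[-0.4,10,0,0.1,0.1,0],[-0.4,10,0,0.1,0.1,0],[-0.4,9,0,0.1,0.1,0]]
  ]
}}

```text
clock: 8.3
eef_pos: [465.8, -38.4, 85.3]
eef_rot: [-3.1, 1.567, -1.487]
wrist_force: [0.1, -3.9, -0.5]
finger_gap: 8.1
```

Request:
{"method": "jog_arm", "body": {
  "moves": [
    [[-0.3,8,0,0.1,0.1,0],[-0.3,6,0,0.1,0.1,0],[-0.2,5,0,0.1,0.1,0],[0,0,0,0,0,0]]
  ]
}}

```text
clock: 8.7
eef_pos: [464.9, -16.6, 85.3]
eef_rot: [1.105, 1.565, 2.719]
wrist_force: [-1.4, -0.0, 0.7]
finger_gap: 8.2
```

Run:
```python
from h import *
err()
im,d,P=grab("scene"); np.save("s4.npy",im); cv2.imwrite("pics/s4.png",cv2.resize(im[150:290,190:350],None,fx=5,fy=5,interpolation=cv2.INTER_CUBIC)[:600])
im,d,P=grab("top"); np.save("t4.npy",im)
```

```text
8.7 [464.9 -16.6  85.3] [-1.4 -0.   0.7] [ 0.    -0.003  0.001  0.001  0.001 -0.002] [-0.115  0.292  1.89   0.002  0.964 -1.731] 8.158437599059038
[-0.13 -0.29 -0.31]
```

View pics/s4.png

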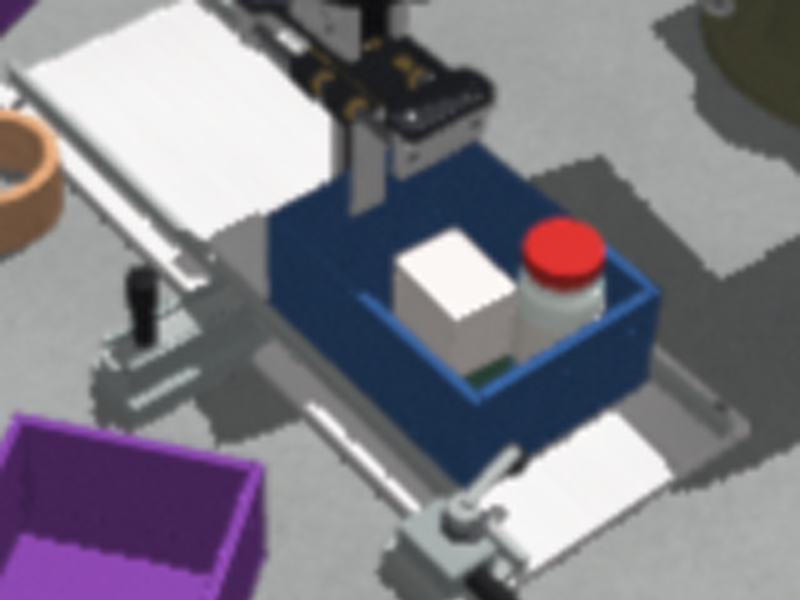

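Bin is just short of the roller (517,457 in crop), goods standing, lever at rest. Small steps now, with frames saved for tracking.

Request:
{"method": "jog_arm", "body": {
  "moves": [
    [[-0.2,4,0,0,0,0],[-0.1,3,0,0,0,0],[0,0,0,0,0,0]]
  ]
}}

```text
clock: 9.1
eef_pos: [464.7, -9.9, 85.2]
eef_rot: [1.13, 1.565, 2.743]
wrist_force: [0.0, 2.0, 0.5]
finger_gap: 7.8
```

```bash
cat > tr.py <<'E'
import sys; from h import *
n=sys.argv[1]; err(); S,_,P=grab("scene"); T,_,_=grab("top"); np.save(f"s{n}.npy",S); np.save(f"t{n}.npy",T)
def lk(a,b,p,w=9):
    g=[cv2.cvtColor(x,cv2.COLOR_BGR2GRAY) for x in (a,b)]
    q,s,e=cv2.calcOpticalFlowPyrLK(*g,np.float32(p).reshape(-1,1,2),None,winSize=(w,w),maxLevel=1); return q.reshape(-1,2)
S0,T0=np.load("s4.npy"),np.load("t4.npy")
p=[(293.2,241.2),(305.2,264.5-33)]; q=lk(S0,S,p); print("scene roller px",q[0]); print("roller shift mm",(ray(P,q[:1],58)-ray(P,p[:1],58)).round(1))
Pt=manip.camera_params("top"); p=[(199.2,178.7)]; q=lk(T0,T,p,7); print("top roller",q,(ray(Pt,q,58)-ray(Pt,p,58)).round(1))
# jar lid (red) centroid shift in both views as bin shift check
for I0,I,PP in((S0,S,P),(T0,T,Pt)):
    c=[]
    for x in (I0,I):
        h=cv2.cvtColor(x,cv2.COLOR_BGR2HSV); m=((h[...,0]<8)|(h[...,0]>172))&(h[...,1]>150)&(h[...,2]>90); m[:,:180]=0; m[:130]=0;m[260:]=0; m[:,380:]=0
        v,u=np.nonzero(m); c.append((u.mean(),v.mean()) if len(u) else (0,0))
    print("lid shift",(ray(PP,[c[1]],125)-ray(PP,[c[0]],125)).round(1), len(u))
E
python3 tr.py 5
```

```text
9.1 [464.7  -9.9  85.2] [0.  2.  0.5] [-0.001  0.    -0.001  0.003  0.001 -0.002] [-0.101  0.291  1.892  0.002  0.964 -1.715] 7.765279712045232
[-0.12 -0.28 -0.25]
scene roller px [292.72006 242.68173]
roller shift mm [[4.6 3.5 0. ]]
top roller [[198.77217 179.34662]] [[-2.1  1.3  0. ]]
lid shift [[-0.4  5.8  0. ]] 180
lid shift [[-0.1  6.5  0. ]] 149
```

Request:
{"method": "jog_arm", "body": {
  "moves": [
    [[-0.1,4,0,0,0,0],[-0.1,4,0,0,0,0],[-0.1,3,0,0,0,0],[0,0,0,0,0,0]]
  ]
}}

```text
clock: 9.6
eef_pos: [464.4, 1.2, 85.3]
eef_rot: [1.314, 1.566, 2.927]
wrist_force: [0.4, -2.3, 0.7]
finger_gap: 7.9
```

```bash
python3 tr.py 6
python3 - <<'E'
import numpy as np,cv2
o=[]
for n in (4,5,6):
    s=np.load(f"s{n}.npy")[222:272,270:320]; o.append(cv2.resize(s,(260,300),interpolation=cv2.INTER_CUBIC))
o2=[cv2.resize(np.load(f"t{n}.npy")[150:200,180:230],(260,290),interpolation=cv2.INTER_CUBIC) for n in (4,5,6)]
cv2.imwrite("pics/c6.png",np.vstack([np.hstack(o),np.hstack(o2)]))
E
```

```text
9.6 [464.4   1.2  85.3] [ 0.4 -2.3  0.7] [ 0.     0.001  0.001 -0.     0.002 -0.002] [-7.700e-02  2.910e-01  1.893e+00  1.000e-03  9.630e-01 -1.690e+00] 7.9055118224333425
[-0.06 -0.28 -0.24]
scene roller px [285.49054 253.85498]
roller shift mm [[46.8 23.2  0. ]]
top roller [[196.944   181.73248]] [[-10.    7.1   0. ]]
lid shift [[-0.7 17.4  0. ]] 184
lid shift [[-0.8 17.7  0. ]] 149
```

View pics/c6.png

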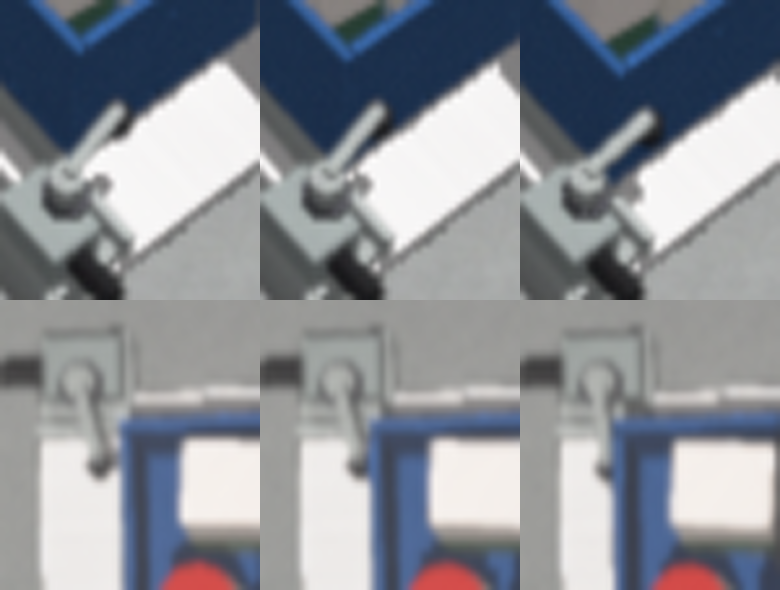

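In all panels the lever is seen moving: rest-like in frames 1–2, nearly square in frame 3 (top row: pivot (600,380), tip (606,475)). I'll measure the arm's absolute angle.

```bash
cat > ang.py <<'E'
import sys; from h import *
def arm(n,show=False):
    for cam,base,tip in (("scene",(284.2,250.5),(294.5,240.5)),("top",(195.2,166.5),(197.5,180))):
        P=manip.camera_params(cam); I=cv2.cvtColor(np.load(f"{cam[0]}{n}.npy"),cv2.COLOR_BGR2GRAY).astype(np.float32)
        K=8; G=cv2.resize(I,None,fx=K,fy=K,interpolation=cv2.INTER_CUBIC)
        # cross-sections along the arm: bright ridge/gray centre between min-gradient pair
        b,t=np.array(base),np.array(tip); a=(t-b)/np.linalg.norm(t-b); nrm=np.array([-a[1],a[0]]); pts=[]
        for f in np.linspace(.3,.85,12):
            o=np.linspace(-4.5,4.5,91); q=(b+f*(t-b))+o[:,None]*nrm
            pr=cv2.remap(I,q[:,0].astype(np.float32)[None],q[:,1].astype(np.float32)[None],cv2.INTER_CUBIC)[0]
            if show: print(cam,round(f,2),pr[::9].astype(int))
            g=np.gradient(cv2.GaussianBlur(pr[None],(1,1),0)[0]); 
            s=1 if cam=="scene" else 0
            w=np.clip(pr-(pr.min()+pr[45-15:46+15].max())/2,0,None)*(abs(o)<3); pts.append(b+f*(t-b)+nrm*(w@o)/w.sum())
        W=ray(P,pts,60)[:,:2]; vx,vy,_,_=cv2.fitLine(W.astype(np.float32),cv2.DIST_HUBER,0,.01,.01).ravel()
        if vx>0: vx,vy=-vx,-vy
        print(n,cam,"angle rel. station -x (neg=towards -y):",round(float(np.arctan2(vy,-vx)+.038),3),"=> lever",round(.24+float(np.arctan2(vy,-vx))+.038,3))
arm(sys.argv[1],len(sys.argv)>2)
E
python3 ang.py 4; python3 ang.py 5; python3 ang.py 6 v
```

```text
4 scene angle rel. station -x (neg=towards -y): -0.376 => lever -0.136
4 top angle rel. station -x (neg=towards -y): 0.036 => lever 0.276
5 scene angle rel. station -x (neg=towards -y): -0.434 => lever -0.194
5 top angle rel. station -x (neg=towards -y): 0.031 => lever 0.271
scene 0.3 [ 43  50  95 162 188 162 101  53  45  64 100]
scene 0.35 [ 42  53  97 162 192 172 111  53  45  57  92]
scene 0.4 [ 42  48  94 165 191 175 117  61  43  53  84]
scene 0.45 [ 41  48  88 156 194 176 120  59  45  50  85]
scene 0.5 [ 43  46  78 147 186 176 118  64  42  49  80]
scene 0.55 [ 43  45  72 133 185 178 125  60  44  46  78]
scene 0.6 [ 44  44  65 131 178 184 130  68  40  45  61]
scene 0.65 [ 45  44  63 118 180 185 139  61  40  38  59]
scene 0.7 [ 43  43  59 122 176 193 147  72  29  35  49]
scene 0.75 [ 44  43  61 115 182 188 157  75  32  26  47]
scene 0.8 [ 45  44  57 119 175 195 156  93  34  25  37]
scene 0.85 [ 45  43  57 105 178 191 165  91  43  25  35]
6 scene angle rel. station -x (neg=towards -y): -0.107 => lever 0.133
top 0.3 [106 126 135 125 130 166 175 168 162 161 164]
top 0.35 [103 112 116 111 123 164 177 172 172 175 178]
top 0.4 [ 98  99 100  99 119 160 177 177 180 183 181]
top 0.45 [ 92  91  91  93 115 156 177 180 187 194 195]
top 0.5 [ 83  83  89  92 114 155 179 190 205 213 215]
top 0.55 [ 75  77  87  95 117 152 180 200 221 228 229]
top 0.6 [ 71  74  87  99 118 150 181 203 229 235 236]
top 0.65 [ 68  71  87 100 117 148 179 202 227 235 237]
top 0.7 [ 67  69  84  99 114 143 171 190 219 233 236]
top 0.75 [ 67  68  81  98 110 135 163 174 201 225 236]
top 0.8 [ 67  67  80  98 105 123 144 151 175 212 236]
top 0.85 [ 68  67  78  95 101 108 119 122 149 202 235]
6 top angle rel. station -x (neg=towards -y): -0.086 => lever 0.154
```

The clean scene measurement gives lever ≈0.13, i.e. bin ≈114.5 mm, agreeing with the knob-referenced estimate. Advancing 8 mm.

Request:
{"method": "jog_arm", "body": {
  "moves": [
    [[-0.1,3,0,0,0,0],[-0.1,3,0,0,0,0],[-0.1,2,0,0,0,0],[0,0,0,0,0,0]]
  ]
}}

```text
clock: 10.1
eef_pos: [464.0, 9.2, 85.3]
eef_rot: [1.414, 1.566, 3.026]
wrist_force: [-0.1, -2.2, 1.6]
finger_gap: 7.6
```

```bash
python3 tr.py 7; sed -i 's/(294.5,240.5)/(296.5,241.5)/' ang.py; python3 ang.py 6;python3 ang.py 7 v|grep scene
```

```text
10.1 [464.    9.2  85.3] [-0.1 -2.2  1.6] [ 0.001  0.003  0.001  0.001  0.001 -0.   ] [-0.059  0.29   1.893  0.     0.963 -1.672] 7.610834044079439
[-0.03 -0.29 -0.21]
scene roller px [287.07928 254.97571]
roller shift mm [[45.6 28.8  0. ]]
top roller [[196.5842 197.3406]] [[-61.1   7.1   0. ]]
lid shift [[-0.6 25.3  0. ]] 186
lid shift [[-1.2 25.5  0. ]] 145
6 scene angle rel. station -x (neg=towards -y): -0.096 => lever 0.144
6 top angle rel. station -x (neg=towards -y): -0.086 => lever 0.154
scene 0.3 [ 43  44  73 137 188 179 116  61  46  44  47]
scene 0.35 [ 43  43  66 125 178 178 124  68  44  44  46]
scene 0.4 [ 41  44  63 125 181 182 136  69  46  44  44]
scene 0.45 [ 43  42  68 124 180 191 142  82  48  43  45]
scene 0.5 [ 41  44  60 116 166 185 153  82  47  45  44]
scene 0.55 [ 42  41  59 102 162 191 157  85  50  43  45]
scene 0.6 [ 43  45  56 105 175 192 172 101  48  43  43]
scene 0.65 [ 45  45  54 106 173 195 171 101  48  34  42]
scene 0.7 [ 45  44  52  90 164 192 164  98  37  26  33]
scene 0.75 [ 44  43  46  88 151 188 167 111  49  23  27]
scene 0.8 [ 44  43  47  76 146 194 178 132  59  24  23]
scene 0.85 [ 44  44  43  71 135 183 178 125  59  33  24]
7 scene angle rel. station -x (neg=towards -y): 0.043 => lever 0.283
```

Request:
{"method": "jog_arm", "body": {
  "moves": [
    [[-0.1,2.5,0,0,0,0],[0,0,0,0,0,0],[0,0,0,0,0,0],[0,0,0,0,0,0],[0,0,0,0,0,0]]
  ]
}}

```text
clock: 10.7
eef_pos: [463.9, 11.8, 85.2]
eef_rot: [1.339, 1.566, 2.952]
wrist_force: [-0.6, -1.9, 1.3]
finger_gap: 7.7
```

```bash
python3 tr.py 8; python3 ang.py 8
```

```text
10.7 [463.9  11.8  85.2] [-0.6 -1.9  1.3] [-0.001  0.001 -0.    -0.    -0.     0.   ] [-5.400e-02  2.900e-01  1.893e+00  1.000e-03  9.630e-01 -1.667e+00] 7.7423418973243985
[-0.06 -0.3  -0.2 ]
scene roller px [291.30957 257.12262]
roller shift mm [[40.7 41.5  0. ]]
top roller [[195.76355 204.08392]] [[-83.    9.3   0. ]]
lid shift [[-0.8 27.6  0. ]] 185
lid shift [[-0.8 28.1  0. ]] 147
8 scene angle rel. station -x (neg=towards -y): 0.093 => lever 0.333
8 top angle rel. station -x (neg=towards -y): -0.183 => lever 0.057
```

Lever 0.333, mid-window. Releasing and rising.

Request:
{"method": "jog_arm", "body": {
  "moves": [
    [[0,0,0,0,0,0],[0,0,0,0,0,0],[0,0,0,0,0,0],[0,0,0,0,0,0],[0,0,5,0,0,0]]
  ],
  "gripper": -0.1
}}

```text
clock: 11.3
eef_pos: [462.9, 12.5, 89.5]
eef_rot: [1.233, 1.562, 2.845]
wrist_force: [0.0, 0.2, 0.2]
finger_gap: 41.5
```

Request:
{"method": "jog_arm", "body": {
  "moves": [
    [[0,0,20,0,0,0],[0,0,40,0,0,0],[0,0,45,0,0,0],[20,-5,10,0,0,0],[40,-5,0,0,0,0]]
  ]
}}

```text
clock: 11.8
eef_pos: [521.1, 2.9, 212.1]
eef_rot: [1.185, 1.563, 2.797]
wrist_force: [0.4, 0.3, -0.1]
finger_gap: 42.2
```

```bash
python3 tr.py 9; python3 ang.py 9
```

```text
11.8 [521.1   2.9 212.1] [ 0.4  0.3 -0.1] [-4.500e-02  8.840e-01 -1.155e+00  1.000e-03  2.100e-01 -4.600e-02] [-0.066  0.25   1.613  0.002  1.286 -1.679] 42.231223055693086
[-0.16 -0.44 -0.22]
scene roller px [291.46982 257.10703]
roller shift mm [[40.2 41.7  0. ]]
top roller [[195.76283 204.19359]] [[-83.4   9.3   0. ]]
lid shift [[-0.8 27.6  0. ]] 185
lid shift [[-1.1 28.   0. ]] 147
9 scene angle rel. station -x (neg=towards -y): 0.091 => lever 0.331
9 top angle rel. station -x (neg=towards -y): -0.183 => lever 0.057
```

Request:
{"method": "jog_arm", "body": {
  "moves": [
    [[40,-5,0,0,0,0],[40,-5,-10,0,0,0],[17,-3,-10,0,0,0],[0,0,-10,0,-0.3,0],[0,0,0,0,0,0]]
  ]
}}

```text
clock: 12.4
eef_pos: [620.3, -10.4, 177.4]
eef_rot: [1.16, 1.561, 2.773]
wrist_force: [-0.8, 0.2, 0.7]
finger_gap: 42.0
```

```bash
python3 -c "
from h import *
err()"
```

```text
12.4 [620.3 -10.4 177.4] [-0.8  0.2  0.7] [-0.    -0.007 -0.031 -0.002  0.023 -0.   ] [-0.077  0.5    1.354  0.003  1.297 -1.69 ] 41.971607382482325
[-0.2  -0.52 -0.19]
```

Request:
{"method": "jog_arm", "body": {
  "moves": [
    [[10,-0.5,-20,0,-0.3,0],[0,0,-30,0,0,0],[0,0,-25,0,0,0],[0,0,-10,0,0,0],[0,0,0,0,0,0]]
  ]
}}

```text
clock: 12.9
eef_pos: [627.1, -9.8, 94.5]
eef_rot: [0.11, 1.567, 1.723]
wrist_force: [0.2, 0.7, -0.7]
finger_gap: 42.3
```

```bash
python3 -c "
from h import *
err()"
```

```text
12.9 [627.1  -9.8  94.5] [ 0.2  0.7 -0.7] [ 0.003 -0.026  0.005  0.002  0.011  0.001] [-0.075  0.596  1.412  0.004  1.135 -1.69 ] 42.28309346920135
[-0.2  -0.03 -0.24]
```

Request:
{"method": "jog_arm", "body": {
  "moves": [
    [[5,-1,-3,0,0,0],[0,0,-1,0,0,0],[0,0,-1,0,0,0],[0,0,-1,0,0,0],[0,0,-1,0,0,0]]
  ],
  "gripper": -1,
  "squeeze": 15
}}

```text
clock: 13.4
eef_pos: [633.7, -11.0, 93.1]
eef_rot: [-1.145, 1.564, 0.468]
wrist_force: [-5.5, -0.4, 8.9]
finger_gap: 19.6
```

Request:
{"method": "jog_arm", "body": {
  "moves": [
    [[0,0,0,0,0,0]]
  ]
}}

```text
clock: 13.5
eef_pos: [633.5, -10.9, 93.3]
eef_rot: [-1.126, 1.565, 0.488]
wrist_force: [-0.5, -0.1, -5.6]
finger_gap: 19.5
```

Knob gripped (gap 19.5). Pushing in along −x.

Request:
{"method": "jog_arm", "body": {
  "moves": [
    [[-6,-0.2,0,0,0,0],[-10,-0.4,0,0,0,0],[-10,-0.4,0,0,0,0],[-8,-0.3,0,0,0,0],[-5,-0.2,0,0,0,0]]
  ]
}}

```text
clock: 14.0
eef_pos: [593.3, -12.6, 93.2]
eef_rot: [-1.329, 1.561, 0.284]
wrist_force: [2.5, -0.2, -2.4]
finger_gap: 20.0
```

Request:
{"method": "jog_arm", "body": {
  "moves": [
    [[-4,-0.2,0,0,0,0],[-3,-0.1,0,0,0,0],[0,0,0,0,0,0]]
  ]
}}

```text
clock: 14.3
eef_pos: [585.2, -12.9, 93.2]
eef_rot: [-1.309, 1.562, 0.304]
wrist_force: [-0.7, -0.5, -1.8]
finger_gap: 19.9
```

Request:
{"method": "jog_arm", "body": {
  "moves": [
    [[-3,-0.1,0,0,0,0],[-2,0,0,0,0,0],[0,0,0,0,0,0]]
  ]
}}

```text
clock: 14.6
eef_pos: [582.9, -13.0, 93.4]
eef_rot: [-1.459, 1.554, 0.154]
wrist_force: [-1.4, -1.8, -1.0]
finger_gap: 19.5
```

Request:
{"method": "jog_arm", "body": {
  "moves": [
    [[-2,-0.1,0,0,0,0],[0,0,0,0,0,0]]
  ]
}}

```text
clock: 14.8
eef_pos: [582.5, -13.0, 93.4]
eef_rot: [-1.489, 1.549, 0.123]
wrist_force: [1.4, -0.5, -2.1]
finger_gap: 19.6
```

The knob stopped advancing (51 mm total), so the bolt is at its stop. Releasing and backing off.

Request:
{"method": "jog_arm", "body": {
  "moves": [
    [[0,0,0,0,0,0],[0,0,0,0,0,0],[0,0,0,0,0,0],[0,0,15,0,0.5,0],[0,0,40,0,0.5,0]]
  ],
  "gripper": 0
}}

```text
clock: 15.3
eef_pos: [579.5, -12.8, 145.2]
eef_rot: [1.041, 1.563, 2.654]
wrist_force: [0.7, 0.8, 0.5]
finger_gap: 47.1
```

Request:
{"method": "jog_arm", "body": {
  "moves": [
    [[0,0,45,0,0,0],[0,-20,40,0,0,0],[-20,-40,0,0,0,0],[-20,-40,0,0,0,0],[-20,-40,0,0,0,0]]
  ]
}}

```text
clock: 15.8
eef_pos: [519.3, -152.7, 239.5]
eef_rot: [-0.127, 1.569, 1.493]
wrist_force: [0.8, -0.9, 0.2]
finger_gap: 46.9
```

Request:
{"method": "jog_arm", "body": {
  "moves": [
    [[-20,-40,0,0,0,0],[-20,-40,0,0,0,0],[-10,-20,0,0,0,0],[0,0,0,0,0,0]]
  ]
}}

```text
clock: 16.2
eef_pos: [464.0, -259.8, 240.6]
eef_rot: [-0.535, 1.569, 1.081]
wrist_force: [-0.5, 0.1, 1.0]
finger_gap: 47.0
```

```bash
python3 tr.py 10; python3 ang.py 10
python3 - <<'E'
import numpy as np,cv2
a=cv2.resize(np.load("s10.npy")[150:290,190:350],(400,350),interpolation=cv2.INTER_CUBIC)
b=cv2.resize(np.load("t10.npy")[120:240,180:317],(400,350),interpolation=cv2.INTER_CUBIC)
cv2.imwrite("pics/f10.png",np.hstack([a,b]))
E
```

```text
16.2 [ 464.  -259.8  240.6] [-0.5  0.1  1. ] [ 0.007 -0.006  0.006  0.006  0.004  0.017] [-5.800e-01  2.470e-01  1.550e+00  1.000e-03  1.345e+00 -2.196e+00] 47.03475808778362
[-0.07  0.04 -0.4 ]
scene roller px [288.6206 255.7909]
roller shift mm [[43.9 33.5  0. ]]
top roller [[196.49295 207.82785]] [[-95.1   6.6   0. ]]
lid shift [[-0.6 28.6  0. ]] 180
lid shift [[ 3.2 32.3  0. ]] 87
10 scene angle rel. station -x (neg=towards -y): 0.096 => lever 0.336
10 top angle rel. station -x (neg=towards -y): -0.19 => lever 0.05
```

View pics/f10.png

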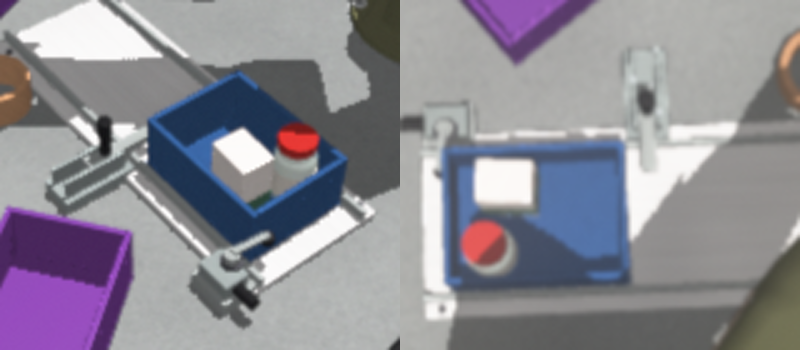

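The view shows the bar in behind the bin, with the knob at (646,97), about 2 px further in than at the start. Jar and carton are standing and the lever is at about 0.336. Handing in.

```bash
python3 -c "
from cell import manip; print(manip.sign_off())"
```

```text
the job is handed in; nothing more can be done
None
```

I pulled the bolt out, slid the blue bin by its pinched rear wall until it clicked the switch, pushed the bolt back in behind it, and handed the job in at about 16 s. No verdict is reported.

**Last checks:**
- **Lever:** the scene camera put it at about 0.336 rad, inside the 0.24–0.44 window. It read 0.33 before and after I released the bin.
- **Bolt:** the knob was pushed about 51 mm until it stopped. In the top view it sits slightly further in than at the start.
- **Goods and bystanders:** the jar and carton are standing, and the gripper is clear of everything. I never approached the tape roll or the scanner and did not measure them.

**What disagreed:**
- **Lever angle from the top view:** the script gave 0.05 rad. I disregarded it because the bin's edge spoils the arm's outline there.
- **Jar lid shift in the top view:** it read 32 mm in the last frame, against 28.6 mm from the scene view. Shadow fell on the lid in that frame.
- **Bin position:** my first estimates of where the bin stood along the lane differed by about 5 mm. I settled this with the lever angle from the scene view.

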